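# Fasten the cable box cover with a push rivet

## Task

The cover of the cable box on the counter still lacks one push rivet. Take the fresh rivet (the one whose centre pin stands up) from the wooden block, put it through the cover's open slot into the hole of the loose receiver underneath, feeling for the hole along the slot, and push its head down until it is fully home on the cover; only then press the centre pin in until it is flush with the head. Press gently, for the plastic cracks when it is pushed hard, and leave the used rivet in the block and all other things where they are.

Things in the scene. Friction and masses are not known exactly. Their poses are not given: they have to be found in the camera images.
- cable_box: Grey plastic box fixed to the counter, 160 x 110 x 36 mm, top face an aluminium cover plate 3 mm thick, black cable gland (18 mm) on its -x side. Three corners (42, 30 mm from the centre) carry finished black rivets, square heads 22 mm wide, 9 mm high; the fourth, at x +42, y +30 mm, has the open slot. Any push on the box, also through the rivet, over 40 N cracks it. Origin: centre of the underside; any yaw.
- slot (a point): Centre of the slot's mouth at the cover's top face, 36 mm up; axes as the box's. Slot: 40 mm along x, 14 mm wide. 3 mm down lies a floating receiver with a 12 mm hole, up to 12 mm either way along x (not measured: look or feel); it slides at 6 N. In the hole a collar stops the shank with the head 5 to 7 mm above the cover; 11 N drive it on until the head meets the cover; it stays where left.
- rivet: The fresh push rivet, loose, black plastic, in one of the block's two holes: square head 22 x 22 mm, 9 mm thick, sides along its x and y and at the start parallel to the block's; below it a round shank 10 mm in diameter, 16 mm long, tapering to 6 mm over the last 4 mm. Origin: centre of the head's underside; z up. Its grey centre pin, 10 mm in diameter, stands 6.5 to 8 mm above the head. About 40 g.
- pin_top (a point): Centre of the top of the fresh rivet's pin; it moves down with the pin. Flush, it is 9 mm above the rivet's origin.
- rivet_pin (a joint): How far the fresh rivet's pin is pushed in, m: 0 = 8 mm above the head, 0.008 = flush with the head's top (end stop). 8 N move it, less than seating the head takes; it stays where it is left. Starts at 0 to 0.0015. Driven more than 3 mm in while the head is not yet home, it spoils the rivet.
- used_rivet: The used rivet, same size and colours, but its pin is already flush: the head's top is flat. Loose, in the other hole of the block; to be left there. Origin: centre of the head's underside.
- rivet_block: Fixed wooden block, 50 x 120 x 24 mm, with two upright through holes of 13 mm on its long (y) axis, 35 mm either side of the centre; each holds a rivet, its head resting on the block's top. Origin: centre of its underside.
- tape: Bystander: roll of paper tape lying flat, 98 x 96 x 25 mm, origin at the centre of its underside.
- dip_cup: Bystander: white lidded dip cup, 69 x 69 x 34 mm, origin at the centre of its underside.
- order_pad: Bystander: order pad lying flat, 152 x 92 x 11 mm, origin at the centre of its underside.
- pen: Bystander: marker pen lying flat, 17 x 135 x 16 mm, origin at the centre of its underside.
Mind the look-alikes: they are no part of the job. What is shaped like the cable_box but purple is not meant.

How it is judged:
On the way, in this order (a step that is already met when the one before it is completed fails the run):
1. the fresh rivet's head is fully home on the cover, in the slot, its pin still standing up (z of rivet in the frame of slot between -0.002 and 0.0015 m and y of rivet in the frame of slot between -0.003 and 0.003 m and x of rivet in the frame of slot between -0.016 and 0.016 m and angle between rivet's own z axis and vertical below 0.12 rad and value of joint rivet_pin below 0.004 m), for 0.2 s.
2. the pin is pressed flush while the head is home (z of rivet in the frame of slot between -0.002 and 0.0015 m and y of rivet in the frame of slot between -0.003 and 0.003 m and x of rivet in the frame of slot between -0.016 and 0.016 m and angle between rivet's own z axis and vertical below 0.12 rad and value of joint rivet_pin above 0.0065 m), for 0.2 s.
At the end, for the whole second after the job is handed in: The fresh rivet stands upright (within 0.12 rad) in the cable box's slot (within 3 mm of its middle line and 16 mm of its centre along it), its head's underside within 1.5 mm of the cover, its pin within 1.5 mm of flush, released and at rest; the used rivet is within 20 mm of where it was (all of step 2 and linear speed of rivet below 0.01 m/s and contact force between the fingers and rivet below 0.1 N and distance of used_rivet from where it was at the start of the episode below 0.02 m); the robot touches nothing.
It fails at once if the box is pressed with more than 40 N (the plastic cracks) (contact force between cable_box and anything else above 40 N).
It fails at once if the pin is driven more than 3 mm in while the rivet's head is more than 3 mm above the cover (or not at the slot) (value of joint rivet_pin above 0.003 m and (z of rivet in the frame of slot above 0.003 m or horizontal distance between rivet and slot above 0.02 m)).
It fails at once if the used rivet or a bystander is moved more than 30 mm (distance of any of used_rivet, tape, dip_cup, order_pad, pen from where it was at the start of the episode above 0.03 m).
It also fails if it takes over 72 s, if anything falls off the work surface, if the arm or the gripper's body presses on something with over 40 N, if the wrist force passes 120 N, or if a joint passes its speed limit or range.

## Robot

A 7-joint arm with a two-finger parallel gripper is mounted at the origin on a cart in front of the work surface, level with it; the furniture and walls round the work are solid. World frame = base frame: x ahead of the robot, y to its left, z up, the work surface at z = 0. Lengths are in m, angles in rad, forces in N, time in s.
With the tool pointing down it reaches from about 0.35 to 0.9 m from the base axis. Payload 8.1 kg.
Tool frame: the origin (TCP) lies midway between the tips of the shut fingers; the grasp point (between the pads) lies 19 mm behind it; z points along the fingers, y is the line along which they close (so a half turn about z gives the same grasp; the last joint's range is limited). The gripper opens to 92 mm and grips with 3 to 60 N. Pads are 19 mm wide; open, the fingers measure 130 mm over their backs; the gripper's body (75 mm by 190 mm) begins 47 mm behind the grasp point.
Start: joints at [-1.318, 0.434, 0.025, 1.573, -0.012, 1.134, -0.075], TCP at [0.218, 0.586, 0.227] pointing down, gripper open.
Joint ranges: [-2.62, 2.62], [-0.44, 2.09], [-1.27, 1.32], [0.08, 2.57], [-1.32, 4.46], [0.12, 2], [-2.74, 2.74]. Speed limits (rad/s): [2.22, 2.22, 3.01, 3.01, 3.14, 3.14, 3.14].

## Interface

Orientations are given as a rotation vector (axis times angle).
In Python, from cell import observe, get_image, camera_model, sign_off, recognise, silhouettes gives the robot as it stands.
- The arm moves only by the tool apply_moves, never from a script. Its argument "motion" is a list of rows, each an object of numbers: "x", "y", "z": the shift along the world's x, y, z in cm; "yaw": the turn about the world's z in degrees; "hand": the opening, from -1 (shut) to 1 (fully open), so that 0 is half open. In form: [{"x": .., "y": .., "z": .., "yaw": .., "hand": ..}, ...]. A call has 1 to 10 rows; each row is the pose to reach, as a shift and turn from the pose commanded when the call began; what a row does not reach only later rows make up. A row lasts 1/8 s, in which the tool goes at most 62.5 mm and 10.7 degrees, less where a joint would pass 70% of its speed; a pose out of reach is approached as far as the arm can. A call with a gripper value outside its range is refused whole. The fingers move at their own pace and stop on an object; "newtons" is the grip in N (left out, the last holds). Time passes only in rows, so rows that repeat a pose let the fingers close. It gives the time, the measured TCP pose, the force, the opening and the grip force at its end, in the units of the state.
- observe(): the state, without advancing time (a new reading comes with each control period).
- get_image(name): name is "scene" or "side" or "wrist"; returns the picture (420x560x3 uint8, blue, green, red); there is no depth.
- camera_model(name): a dict with "camera_matrix" (3x3 intrinsics, pixels), "k1" (the pictures are not rectified: a ray, as slopes to the right and down, at radius r is drawn at 1 + k1 r^2 times it, then the intrinsics apply), "T" (4x4, takes a point from camera to world coordinates). Camera axes: x right, y up, looking along -z (the intrinsics and any distortion apply to the point x, -y, -z); pixel columns grow to the right and rows downward; lengths in m; the calibration is good to about 2 mm. A picture is of the moment at which its call begins: read the wrist's pose just before it. camera_model takes no time and is no camera call; for the wrist camera it gives the pose at the moment of the call.
- sign_off(): hands the job in; it is judged then, once.
Trained networks look in the newest picture that a camera, given by its name, has taken for a name from the list of things; names that differ only in an ending like _2 or _b are one class to them, and where a whole thing is asked for, a point or a joint stands for the part that bears it (a point fixed in the world has none). Each returns a list of dicts, best first, with "p" (0 to 1); they miss things now and then, are a little off and sometimes report something else, mostly with a low value. They report only what shows in the picture. A call takes as long as a camera call. They do not tell look-alikes from the thing itself.
- recognise(query, camera): "rect" ([left, top, right, bottom] in pixels, round what is visible of it).
- silhouettes(query, camera): "mask" (420x560 bool, what is visible of it) and "rect" ([left, top, right, bottom] in pixels, round what is visible of it).
The state is a dict: "clock": time; "joints": joint angles; "dq": joint speeds; "joint_efforts": joint torques, N m; "position": TCP position; "ee_rot": TCP orientation; "force": force on the tool from outside, world axes, zero at the start; "ft_torque": the same for the moment, N m; "width": opening from 0.0 (shut) to 1.0 (fully open); "gripper_force": force on a finger pad.
Only numpy, scipy, OpenCV 4.12 (cv2) and the standard library are available. Lean on these libraries where they do the work, as an engineer would, in place of code of your own. Each camera call takes 0.05 s, during which the arm holds its last target. There are 200 camera calls.

## Working session

There is one attempt and no reset: what is moved stays moved. The work goes in short steps, Python scripts to look and compute and a tool call to move; the robot and the scene stay as the last step left them, time stands still between calls to the robot, and variables do not carry over. Pictures are saved under pics/ and viewed, at most 11 in all, crops included, and the job is handed in when it is done.

Besides the shell and the picture viewer there is one more tool, called after "Emit:" as name(argument=value, ...), one argument or row to a line, values as JSON. apply_moves: Moves the arm, as the interface text tells. Its arguments: {"type":"object","properties":{"motion":{"type":"array","items":{"type":"object","properties":{"x":{"type":"number"},"y":{"type":"number"},"z":{"type":"number"},"yaw":{"type":"number"},"hand":{"type":"number"}}}},"newtons":{"type":"number"}},"required":["motion"]}

```bash
mkdir -p pics; cat > h.py <<'E'
import numpy as np, cv2
from cell import *
def proj(P,m):
    T=np.array(m["T"]);K=np.array(m["camera_matrix"])
    p=(np.atleast_2d(P)-T[:3,3])@T[:3,:3]
    s=np.c_[p[:,0]/-p[:,2],-p[:,1]/-p[:,2]]
    s=s*(1+m["k1"]*(s**2).sum(1,keepdims=True))
    return s@K[:2,:2].T+K[:2,2]
def back(uv,z,m):
    T=np.array(m["T"]);K=np.array(m["camera_matrix"])
    d=(np.atleast_2d(uv).astype(float)-K[:2,2])@np.linalg.inv(K[:2,:2]).T
    s=d.copy()
    for _ in range(20): s=d/(1+m["k1"]*(s**2).sum(1,keepdims=True))
    r=np.c_[s[:,0],-s[:,1],-np.ones(len(s))]@T[:3,:3].T
    return T[:3,3]+r*((z-T[2,3])/r[:,2:])
E
python3 - <<'E'
from h import *
for c in("scene","side"):
    im=get_image(c);cv2.imwrite(f"pics/{c}0.png",im);m=camera_model(c)
    print(c,np.round(m["T"],3).tolist(),m["k1"])
    for q in("cable_box","rivet_block","rivet"):
        for r in recognise(q,c): print(q,np.round(r["rect"]),round(r["p"],2),back([[(r["rect"][0]+r["rect"][2])/2,(r["rect"][1]+r["rect"][3])/2]],0.03,m).round(3))
print(observe())
E
```

```text
scene [[0.856, 0.261, -0.446, -0.315], [-0.517, 0.442, -0.733, -1.213], [0.006, 0.858, 0.514, 0.996], [0.0, 0.0, 0.0, 1.0]] -0.21453972877578006
cable_box [177. 160. 224. 183.] 0.92 [[0.412 0.582 0.03 ]]
cable_box [252. 206. 311. 233.] 0.57 [[0.501 0.106 0.03 ]]
rivet_block [336. 263. 378. 290.] 0.66 [[ 0.529 -0.277  0.03 ]]
rivet [366. 269. 370. 276.] 0.48 [[ 0.566 -0.282  0.03 ]]
rivet [208. 188. 253. 210.] 0.29 [[0.414 0.32  0.03 ]]
side [[0.867, 0.267, -0.42, -0.012], [-0.497, 0.434, -0.751, -0.844], [-0.018, 0.86, 0.509, 0.74], [0.0, 0.0, 0.0, 1.0]] -0.1349565660531338
cable_box [162. 158. 211. 187.] 0.75 [[0.413 0.6   0.03 ]]
cable_box [245. 212. 310. 247.] 0.61 [[0.509 0.105 0.03 ]]
cable_box [373. 249. 410. 277.] 0.26 [[ 0.681 -0.183  0.03 ]]
rivet_block [342. 286. 396. 321.] 0.71 [[ 0.535 -0.272  0.03 ]]
rivet [379. 293. 390. 306.] 0.45 [[ 0.574 -0.28   0.03 ]]
rivet [190. 222. 228. 243.] 0.37 [[0.334 0.193 0.03 ]]
{'clock': 0.4, 'joints': array([-1.31759654,  0.43460641,  0.02495988,  1.57332811, -0.0115984 ,
        1.13403613, -0.07510201]), 'dq': array([ 9.95310828e-04, -1.96487703e-03,  1.04124809e-05, -2.46807269e-03,
       -5.84651522e-04, -7.43268543e-04,  5.51009226e-04]), 'joint_efforts': array([-1.84588520e-03, -6.66991138e+01,  9.82193314e-01, -3.14415336e+01,
       -6.07712357e-02,  3.54699721e-02,  3.32785396e-05]), 'position': array([0.21769677, 0.58577923, 0.22662558]), 'ee_rot': array([-5.56020567e-01, -3.09197278e+00,  3.64449466e-04]), 'force': array([-1.02527424, -0.2438268 ,  0.27891787]), 'ft_torque': array([-0.00774014,  0.05421057,  0.01004398]), 'gripper_force': 0.0, 'width': 0.9985420307482551}
```

View pics/scene0.png

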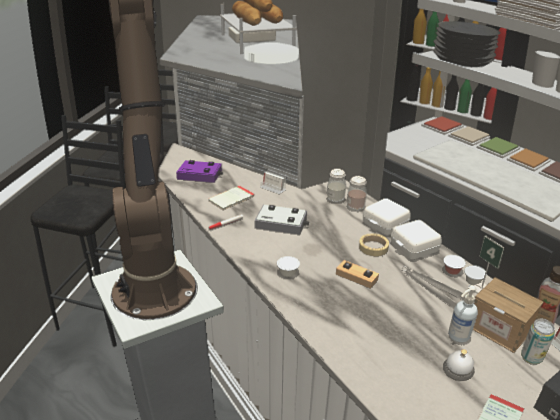

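View pics/side0.png

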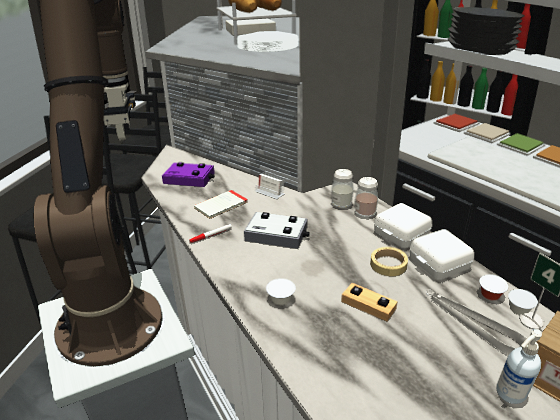

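The purple box (side 188,174) is the decoy and the grey box (side 277,229) is the target. The orange block (side 369,300) holds two rivets, at about (357,291) and (379,300). The left one looks taller, and I'll check it close up. I'll move over the grey box first.

Emit:
apply_moves(
  motion=[
    {"x": 3,"y": -5,"z": 0},
    {"x": 6,"y": -10,"z": 2},
    {"x": 9,"y": -15,"z": 4},
    {"x": 12,"y": -20,"z": 5},
    {"x": 15,"y": -25,"z": 6},
    {"x": 18,"y": -30,"z": 6},
    {"x": 21,"y": -36,"z": 6},
    {"x": 24,"y": -42,"z": 6},
    {"x": 25,"y": -48,"z": 6},
    {"x": 25,"y": -48,"z": 6},
  ],
)

```text
schema error: expected keys x, y, z, yaw, hand
```

```bash
python3 - <<'E'
from h import *
s=observe();m=camera_model("wrist");im=get_image("wrist");cv2.imwrite("pics/w1.png",im)
np.save("w1T.npy",m,allow_pickle=True)
print(s["clock"],s["position"],s["ee_rot"],np.round(m["T"],3).tolist(),m["k1"],m["camera_matrix"])
for q in("cable_box",):
    for r in silhouettes(q,"wrist"): print(q,r["rect"],r["p"])
E
```

```text
0.4 [0.21769677 0.58577923 0.22662558] [-5.56020567e-01 -3.09197278e+00  3.64449466e-04] [[0.348, -0.906, -0.241, 0.154], [0.937, 0.337, 0.089, 0.611], [0.001, -0.257, 0.966, 0.384], [0.0, 0.0, 0.0, 1.0]] -0.035859408606451 [[349.48033275   0.         281.06020395]
 [  0.         349.48033275 206.39383583]
 [  0.           0.           1.        ]]
cable_box [305.4, 250.9, 402.1, 336.2] 0.6
```

View pics/w1.png

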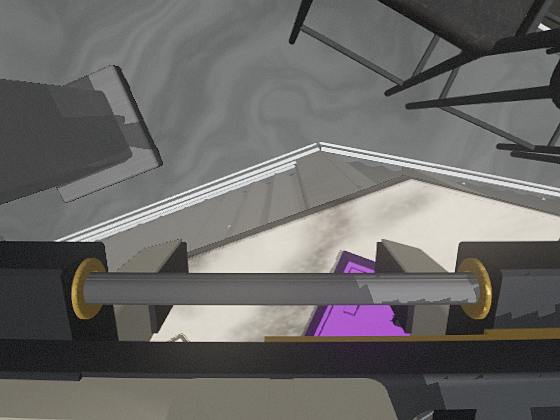

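The wrist view shows the floor, the counter edge and the purple box. Everything below row 240 is hidden by the fingers, so I'll put objects in the upper half of the picture.

Emit:
apply_moves(
  motion=[
    {"x": 4,"y": -4,"z": 1,"yaw": 0,"hand": 1},
    {"x": 8,"y": -8,"z": 2,"yaw": 0,"hand": 1},
    {"x": 12,"y": -12,"z": 3,"yaw": 0,"hand": 1},
    {"x": 16,"y": -16,"z": 4,"yaw": 0,"hand": 1},
    {"x": 20,"y": -21,"z": 5,"yaw": 0,"hand": 1},
    {"x": 24,"y": -26,"z": 5,"yaw": 0,"hand": 1},
    {"x": 27,"y": -31,"z": 5,"yaw": 0,"hand": 1},
    {"x": 30,"y": -36,"z": 5,"yaw": 0,"hand": 1},
    {"x": 33,"y": -42,"z": 5,"yaw": 0,"hand": 1},
    {"x": 33,"y": -48,"z": 5,"yaw": 0,"hand": 1},
  ],
)

```text
clock: 1.75
position: [0.5491, 0.1056, 0.2766]
ee_rot: [0.556, 3.091, -0.0]
force: [0.6, 0.2, 0.1]
width: 0.999
gripper_force: 0.0
```

Emit:
apply_moves(
  motion=[
    {"x": 1,"y": -2,"z": 0,"yaw": 0,"hand": 1},
    {"x": 1,"y": -2,"z": 0,"yaw": 0,"hand": 1},
    {"x": 1,"y": -2,"z": 0,"yaw": 0,"hand": 1},
  ],
)

```text
clock: 2.12
position: [0.5574, 0.089, 0.2767]
ee_rot: [-0.554, -3.092, -0.001]
force: [-0.5, 0.6, 0.7]
width: 1.001
gripper_force: 0.0
```

```bash
python3 - <<'E'
from h import *
s=observe();m=camera_model("wrist");im=get_image("wrist");cv2.imwrite("pics/w2.png",im)
np.save("w2T.npy",m,allow_pickle=True)
print(s["clock"],s["position"],s["ee_rot"],np.round(m["T"],3).tolist())
for r in silhouettes("cable_box","wrist"): print(r["rect"],r["p"])
E
```

```text
2.125 [0.55738675 0.08900877 0.27665356] [-5.53635013e-01 -3.09199703e+00 -1.15836639e-03] [[0.347, -0.906, -0.241, 0.493], [0.938, 0.336, 0.088, 0.114], [0.001, -0.256, 0.967, 0.434], [0.0, 0.0, 0.0, 1.0]]
[231.6, 35.2, 376.1, 209.9] 0.58
```

View pics/w2.png

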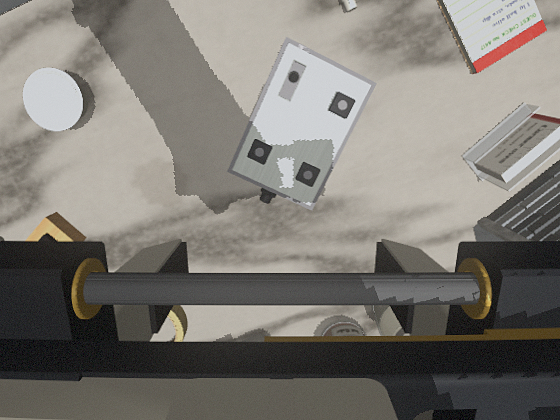

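The grey box is clear. Its rivets are at (342,104), (260,151) and (308,174), the gland is at (267,196), and the slot is at about (293,81) with a dark hole near its top end (294,77). I'll fit the box pose from these.

```bash
python3 - <<'E'
from h import *
m=np.load("w2T.npy",allow_pickle=True).item();im=cv2.imread("pics/w2.png")
g=im.max(2)
pts=[]
for (u,v) in((342,104),(260,151),(308,174)):
    sub=(g[v-16:v+17,u-16:u+17]<75).astype(np.uint8)
    n,l,st,c=cv2.connectedComponentsWithStats(sub)
    k=1+np.argmax(st[1:,4]);ctr=st[k]; 
    h=cv2.convexHull(np.argwhere(l==k)[:,::-1].astype(np.int32));M=cv2.moments(h)
    pts.append([u-16+M["m10"]/M["m00"],v-16+M["m01"]/M["m00"]]);print(pts[-1],ctr)
W=back(pts,0.042,m)[:,:2]
L=np.array([[42,-30],[-42,30],[-42,-30]])/1e3
from scipy.optimize import least_squares
def T(p,l): c,s=np.cos(p[2]),np.sin(p[2]);return l@np.array([[c,s],[-s,c]])+p[:2]
r=least_squares(lambda p:(T(p,L)-W).ravel(),[.5,.1,3.0]);p=r.x
print("box",p[:2],np.degrees(p[2]),"res",(T(p,L)-W).round(4).tolist())
slot=T(p,np.array([[.042,.030]]));print("slot",slot,proj(np.r_[slot[0],.036],m))
c=np.array([[x,y] for x in(-.08,.08) for y in(-.055,.055)]);print(proj(np.c_[T(p,c),np.full(4,.036)],m).round(1).tolist())
np.save("box.npy",p)
cv2.imwrite("pics/w2c.png",cv2.resize(im[30:130,230:400],None,fx=4.5,fy=4.5,interpolation=cv2.INTER_CUBIC))
# other end of receiver hole: local x of hole pixel
hp=back([[294,77]],.033,m)[0,:2]-slot[0];a=p[2];print("hole local",hp@[np.cos(a),np.sin(a)],hp@[-np.sin(a),np.cos(a)])
E
```

```text
[337.82716049382714, 109.85521885521885] [ 3 13 20 17 38]
[259.2494236975565, 151.15076071922545] [  4   4  24  25 306]
[307.2605801236329, 173.84593437945793] [  4   4  24  25 292]
box [0.51610259 0.12692297] 133.81607010287755 res [[-0.0021, 0.0041], [0.0007, -0.0019], [0.0013, -0.0022]]
slot [[0.4653771  0.13645838]] [[291.0317974   81.66466368]]
[[309.8, 212.4], [224.6, 172.2], [376.6, 84.8], [285.7, 36.8]]
hole local 0.006012760798552264 -0.0007273034604960826
```

View pics/w2c.png

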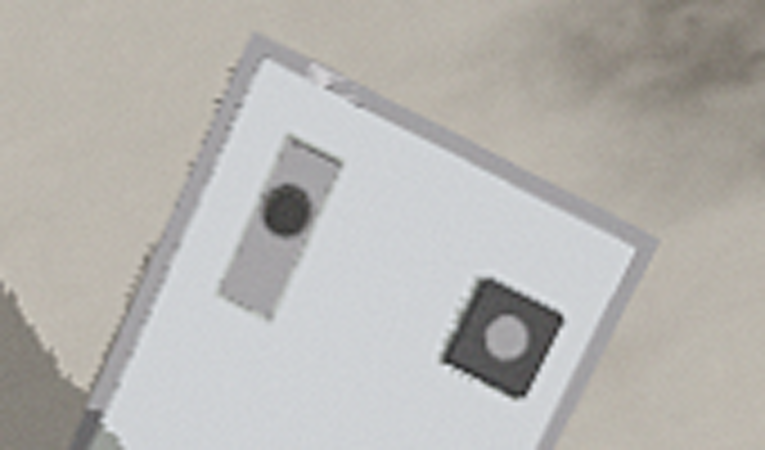

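The crop shows the slot centred at pixel (292.4,80.7), the receiver hole at (293.6,76.7), and the third rivet at (341.8,105.1).

```bash
python3 - <<'E'
from h import *
from scipy.optimize import least_squares
m=np.load("w2T.npy",allow_pickle=True).item()
W=np.r_[back([[341.8,105.1],[259.2,151.1],[307.3,173.8]],.043,m)[:,:2],back([[292.4,80.7]],.036,m)[:,:2]]
L=np.array([[42,-30],[-42,30],[-42,-30],[42,30]])/1e3
def T(p,l): c,s=np.cos(p[2]),np.sin(p[2]);return l@np.array([[c,s],[-s,c]])+p[:2]
r=least_squares(lambda p:(T(p,L)-W).ravel(),[.5,.1,2.3]);p=r.x
print("box",p[:2],np.degrees(p[2]),"res",(T(p,L)-W).round(4).tolist());slot=T(p,L[3:]);print("slot",slot)
np.save("box.npy",p)
hp=back([[293.6,76.7]],.033,m)[0,:2];d=hp-slot[0];a=p[2];print("hole",hp,"local",d@[np.cos(a),np.sin(a)],d@[-np.sin(a),np.cos(a)])
E
```

```text
box [0.51508081 0.12873896] 134.0209490832281 res [[0.0, 0.0005], [0.0001, -0.0001], [0.0005, -0.0002], [-0.0006, -0.0001]]
slot [[0.46432154 0.13809293]]
hole [0.46129704 0.14099791] local 0.004190717311346563 0.00015613814716826943
```

Emit:
apply_moves(
  motion=[
    {"x": 1,"y": -5,"z": 0,"yaw": 0,"hand": 1},
    {"x": 2,"y": -10,"z": 0,"yaw": 0,"hand": 1},
    {"x": 3,"y": -15,"z": 0,"yaw": 0,"hand": 1},
    {"x": 4,"y": -20,"z": 0,"yaw": 0,"hand": 1},
    {"x": 5,"y": -25,"z": -2,"yaw": 0,"hand": 1},
    {"x": 6,"y": -30,"z": -4,"yaw": 0,"hand": 1},
    {"x": 6,"y": -35,"z": -5,"yaw": 0,"hand": 1},
    {"x": 6,"y": -38,"z": -5,"yaw": 0,"hand": 1},
    {"x": 6,"y": -38,"z": -5,"yaw": 0,"hand": 1},
    {"x": 6,"y": -38,"z": -5,"yaw": 0,"hand": 1},
  ],
)

```text
clock: 3.48
position: [0.6184, -0.2905, 0.2265]
ee_rot: [-0.553, -3.092, -0.002]
force: [-0.4, 0.4, 0.2]
width: 1.0
gripper_force: 0.0
```

```bash
python3 - <<'E'
from h import *
s=observe();m=camera_model("wrist");im=get_image("wrist");cv2.imwrite("pics/w3.png",im)
np.save("w3T.npy",m,allow_pickle=True)
print(s["clock"],s["position"],s["ee_rot"])
for q in("rivet_block","rivet","pin_top"):
  for r in recognise(q,"wrist"): print(q,r["rect"],r["p"])
E
```

```text
3.475 [ 0.61844646 -0.29049797  0.22652439] [-5.52895872e-01 -3.09244783e+00 -1.97166301e-03]
rivet_block [240.3, 40.7, 357.0, 165.1] 0.58
rivet [257.2, 120.3, 287.9, 145.1] 0.82
pin_top [265.8, 129.2, 276.5, 137.9] 0.43
```

View pics/w3.png

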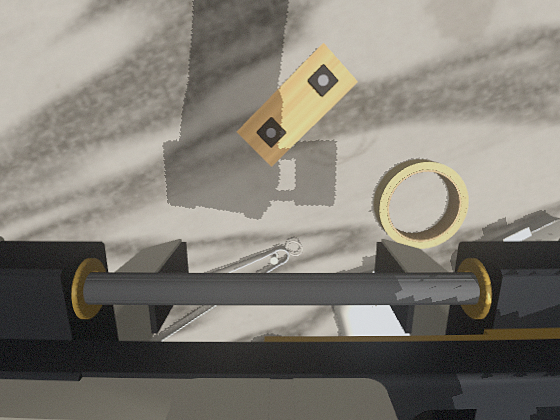

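The block holds two rivet candidates, one at (322,80) and one at (271,132). One close crop of both from two views should show which pin stands up.

```bash
python3 - <<'E'
from h import *
a=cv2.imread("pics/w3.png")[40:170,230:365];b=cv2.imread("pics/side0.png")[270:330,335:405]
r=lambda i:cv2.resize(i,(390,400),interpolation=cv2.INTER_CUBIC)
cv2.imwrite("pics/c3.png",np.hstack([r(a),r(b)]))
m=np.load("w3T.npy",allow_pickle=True).item()
for uv in((322,80),(271,132)):
  for z in(.033,.041): print(uv,z,back([uv],z,m).round(4))
E
```

```text
(322, 80) 0.033 [[ 0.5385 -0.2174  0.033 ]]
(322, 80) 0.041 [[ 0.5389 -0.2185  0.041 ]]
(271, 132) 0.033 [[ 0.5673 -0.2802  0.033 ]]
(271, 132) 0.041 [[ 0.567  -0.2799  0.041 ]]
```

View pics/c3.png

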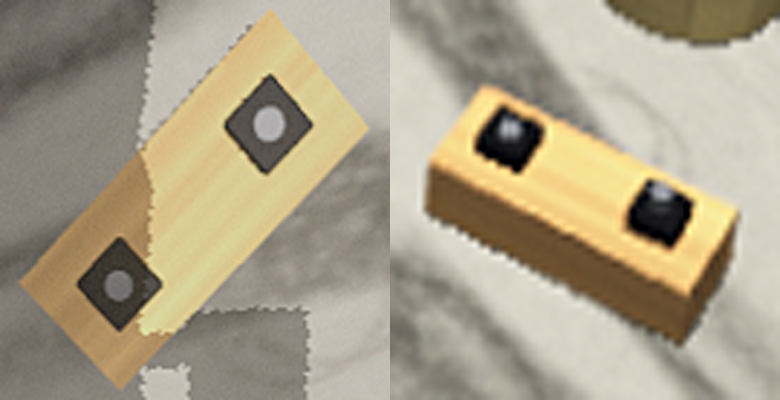

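```bash
python3 - <<'E'
from h import *
m=camera_model("side");w=np.load("w3T.npy",allow_pickle=True).item()
for n,wuv,uv in(("upper/+y",(322.7,80.4),(356.5,289.2)),("lower/-y",(270.9,132.6),(383.3,298.5))):
  for z in(.033,.041):
    P=back([wuv],z,w)[0]; print(n,z,P.round(4),"side pred",proj(P,m).round(1),"seen",uv)
a=back([(322.7,80.4)],.033,w)[0];b=back([(270.9,132.6)],.041,w)[0];d=a-b
print(d,np.hypot(*d[:2]),np.degrees(np.arctan2(d[1],d[0])))
E
```

```text
upper/+y 0.033 [ 0.5391 -0.2169  0.033 ] side pred [[355.7 288.5]] seen (356.5, 289.2)
upper/+y 0.041 [ 0.5395 -0.218   0.041 ] side pred [[356.3 286.1]] seen (356.5, 289.2)
lower/-y 0.033 [ 0.5678 -0.2805  0.033 ] side pred [[382.6 299.6]] seen (383.3, 298.5)
lower/-y 0.041 [ 0.5675 -0.2802  0.041 ] side pred [[382.8 296.9]] seen (383.3, 298.5)
[-0.02842167  0.06325637 -0.008     ] 0.06934810602740474 114.1948191800586
```

Both checks agree. The lower rivet (w3 271,132; side 383,298) has the standing pin, with its pin top about 6 mm higher and off-centre on the head in the side view. The upper rivet (322,80) is flush, so it is the used one. I'll grasp the lower one across the block, with tool y at 24°.

Emit:
apply_moves(
  motion=[
    {"x": -2,"y": 0.5,"z": -3,"yaw": -9,"hand": 0.2},
    {"x": -4,"y": 1,"z": -6,"yaw": -18,"hand": 0.1},
    {"x": -5.1,"y": 1.05,"z": -9,"yaw": -27,"hand": 0.1},
    {"x": -5.1,"y": 1.05,"z": -12,"yaw": -36,"hand": 0.1},
    {"x": -5.1,"y": 1.05,"z": -14,"yaw": -45.5,"hand": 0.1},
    {"x": -5.1,"y": 1.05,"z": -14,"yaw": -45.5,"hand": 0.1},
    {"x": -5.1,"y": 1.05,"z": -14,"yaw": -45.5,"hand": 0.1},
  ],
  newtons=20,
)

```text
clock: 4.55
position: [0.5674, -0.2819, 0.0877]
ee_rot: [1.702, 2.639, 0.0]
force: [0.3, 0.0, -0.0]
width: 0.552
gripper_force: 0.0
```

```bash
python3 - <<'E'
from h import *
s=observe();m=camera_model("wrist");im=get_image("wrist")
uv=proj([s["position"],[.5676,-.280,.041],[.5676,-.280,.024]],m);print(s["clock"],s["position"],s["ee_rot"],s["width"],uv.round(1))
cv2.imwrite("pics/w4.png",im)
for q in("rivet","pin_top"):
  for r in recognise(q,"wrist"):
    c=r["rect"];print(q,c,r["p"],back([[(c[0]+c[2])/2,(c[1]+c[3])/2]],.041,m))
E
```

```text
4.55 [ 0.56735806 -0.2818767   0.08766459] [1.70210516e+00 2.63921411e+00 3.00655588e-04] 0.5520670673633229 [[278.9 262. ]
 [280.9 228.4]
 [280.9 220.3]]
rivet [263.7, 207.0, 298.9, 241.8] 0.67 [[ 0.56676408 -0.27752237  0.041     ]]
pin_top [271.8, 218.8, 290.5, 235.4] 0.46 [[ 0.56739812 -0.27914552  0.041     ]]
```

View pics/w4.png

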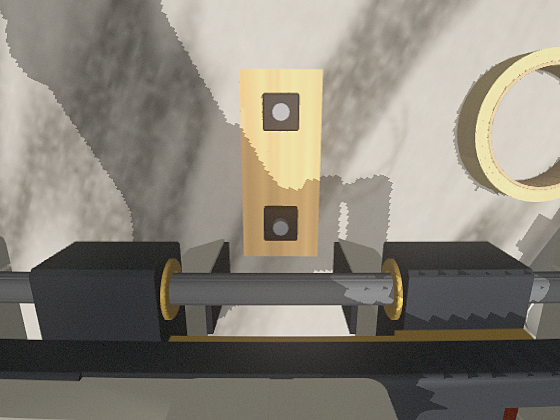

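The pin shows at (281,228), off-centre on its head, while the other rivet's pin is centred at (281,112). That confirms the fresh rivet, and the position matches the prediction. Descending.

Emit:
apply_moves(
  motion=[
    {"x": 0,"y": 0.1,"z": -2.5,"yaw": 0,"hand": 0.1},
    {"x": 0,"y": 0.1,"z": -4.5,"yaw": 0,"hand": 0.1},
    {"x": 0,"y": 0.1,"z": -5.7,"yaw": 0,"hand": 0.1},
    {"x": 0,"y": 0.1,"z": -5.9,"yaw": 0,"hand": 0.1},
    {"x": 0,"y": 0.1,"z": -5.9,"yaw": 0,"hand": 0.1},
  ],
)

```text
clock: 5.32
position: [0.5669, -0.2813, 0.028]
ee_rot: [1.708, 2.636, -0.0]
force: [-0.2, -0.3, -0.4]
width: 0.553
gripper_force: 0.0
```

```bash
python3 -c "
from h import *
s=observe();print(s['position'],s['ee_rot'],s['force'],s['width'])"
```

```text
[ 0.56689193 -0.28133354  0.02804816] [ 1.70831001e+00  2.63596114e+00 -8.23597977e-05] [-0.18653822 -0.28675458 -0.40571252] 0.5531732963634954
```

Emit:
apply_moves(
  motion=[
    {"x": 0.05,"y": 0.1,"z": -0.1,"yaw": 0,"hand": 0.1},
    {"x": 0.05,"y": 0.1,"z": -0.1,"yaw": 0,"hand": -0.4},
    {"x": 0.05,"y": 0.1,"z": -0.1,"yaw": 0,"hand": -1},
    {"x": 0.05,"y": 0.1,"z": -0.1,"yaw": 0,"hand": -1},
    {"x": 0.05,"y": 0.1,"z": -0.1,"yaw": 0,"hand": -1},
    {"x": 0.05,"y": 0.1,"z": -0.1,"yaw": 0,"hand": -1},
    {"x": 0.05,"y": 0.1,"z": -0.1,"yaw": 0,"hand": -1},
  ],
  newtons=35,
)

```text
clock: 6.2
position: [0.5672, -0.28, 0.0268]
ee_rot: [1.709, 2.636, 0.0]
force: [0.0, -0.2, 1.4]
width: 0.235
gripper_force: 35.0
```

Emit:
apply_moves(
  motion=[
    {"x": 0,"y": 0,"z": 2,"yaw": 0,"hand": -1},
    {"x": 0,"y": 0,"z": 5,"yaw": 0,"hand": -1},
    {"x": -1,"y": 4,"z": 8,"yaw": 0,"hand": -1},
    {"x": -2,"y": 9,"z": 9,"yaw": 3,"hand": -1},
    {"x": -3,"y": 14,"z": 9,"yaw": 6,"hand": -1},
    {"x": -4.5,"y": 20,"z": 9,"yaw": 9,"hand": -1},
    {"x": -6,"y": 25,"z": 9,"yaw": 12,"hand": -1},
    {"x": -7.5,"y": 30,"z": 9,"yaw": 15,"hand": -1},
    {"x": -9,"y": 35,"z": 9,"yaw": 18,"hand": -1},
    {"x": -10,"y": 39,"z": 9,"yaw": 19.9,"hand": -1},
  ],
)

```text
clock: 7.45
position: [0.4667, 0.112, 0.118]
ee_rot: [1.224, 2.893, 0.002]
force: [0.6, -0.0, -0.2]
width: 0.232
gripper_force: 35.0
```

Emit:
apply_moves(
  motion=[
    {"x": -0.6,"y": 3.1,"z": 0,"yaw": 0,"hand": -1},
    {"x": -0.6,"y": 3.1,"z": -1.5,"yaw": 0,"hand": -1},
    {"x": -0.6,"y": 3.1,"z": -2,"yaw": 0,"hand": -1},
    {"x": -0.6,"y": 3.1,"z": -2,"yaw": 0,"hand": -1},
  ],
)

```text
clock: 7.95
position: [0.4612, 0.1395, 0.0966]
ee_rot: [-1.23, -2.89, 0.002]
force: [-0.4, 0.1, -0.2]
width: 0.235
gripper_force: 35.0
```

```bash
python3 - <<'E'
from h import *
p=np.load("box.npy");a=p[2]
s=observe();m=camera_model("wrist");im=get_image("wrist")
print(s["clock"],s["position"],s["ee_rot"],s["width"],s["gripper_force"],s["force"])
d=s["position"][:2]-[.46432,.13809];print("slot frame mm",1e3*(d@[np.cos(a),np.sin(a)]),1e3*(d@[-np.sin(a),np.cos(a)]))
cv2.imwrite("pics/w5.png",im)
E
```

```text
7.95 [0.46119334 0.13951743 0.09660909] [-1.23027796e+00 -2.89043252e+00  1.59675816e-03] 0.23512427081405668 34.999834299087524 [-0.37064947  0.09994559 -0.15939083]
slot frame mm 3.199226389106644 1.2563913270474862
```

View pics/w5.png

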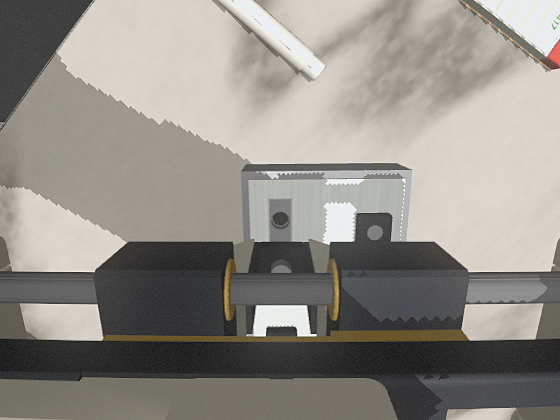

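The rivet is held, and the slot (columns 269–291) and its hole (280.5,219) are visible just ahead. I'll refine the hole position from this closer view.

```bash
python3 - <<'E'
from h import *
m=camera_model("wrist");im=cv2.imread("pics/w5.png");a=np.load("box.npy")[2]
g=im.max(2)[205:235,268:293];sub=(g<85).astype(np.uint8)
n,l,st,c=cv2.connectedComponentsWithStats(sub);print([(st[k].tolist(),(c[k]+[268,205]).round(1).tolist()) for k in range(1,n) if st[k,4]>20])
for uv,z in(((280.5,219),.033),((280,219),.036)):
    P=back([uv],z,m)[0];d=P[:2]-[.46432,.13809];print(P,1e3*(d@[np.cos(a),np.sin(a)]),1e3*(d@[-np.sin(a),np.cos(a)]))
E
```

```text
[([5, 7, 15, 13, 154], [280.0, 218.1]), ([4, 18, 17, 6, 25], [280.0, 226.3])]
[0.46069885 0.1418656  0.033     ] 5.231393713177743 -0.019829998529714062
[0.45983349 0.14230171 0.036     ] 6.146348631081644 0.29937746073176263
```

Emit:
apply_moves(
  motion=[
    {"x": 0,"y": 0.2,"z": -1.5,"yaw": 0,"hand": -1},
    {"x": 0,"y": 0.2,"z": -3,"yaw": 0,"hand": -1},
    {"x": 0,"y": 0.2,"z": -3.8,"yaw": 0,"hand": -1},
    {"x": 0,"y": 0.2,"z": -3.8,"yaw": 0,"hand": -1},
    {"x": 0,"y": 0.2,"z": -3.8,"yaw": 0,"hand": -1},
  ],
)

```text
clock: 8.62
position: [0.4613, 0.1429, 0.0588]
ee_rot: [1.228, 2.892, 0.0]
force: [-0.8, 0.1, -0.3]
width: 0.236
gripper_force: 35.0
```

Emit:
apply_moves(
  motion=[
    {"x": -0.02,"y": -0.14,"z": 0,"yaw": 0,"hand": -1},
    {"x": -0.02,"y": -0.14,"z": -0.3,"yaw": 0,"hand": -1},
    {"x": -0.02,"y": -0.14,"z": -0.5,"yaw": 0,"hand": -1},
    {"x": -0.02,"y": -0.14,"z": -0.7,"yaw": 0,"hand": -1},
    {"x": -0.02,"y": -0.14,"z": -0.7,"yaw": 0,"hand": -1},
  ],
)

```text
clock: 9.25
position: [0.4609, 0.1415, 0.0515]
ee_rot: [-1.227, -2.892, 0.0]
force: [0.5, -0.7, -0.4]
width: 0.231
gripper_force: 35.0
```

Emit:
apply_moves(
  motion=[
    {"x": 0,"y": 0,"z": -0.15,"yaw": 0,"hand": -1},
    {"x": 0,"y": 0,"z": -0.3,"yaw": 0,"hand": -1},
    {"x": 0,"y": 0,"z": -0.3,"yaw": 0,"hand": -1},
  ],
)

```text
clock: 9.62
position: [0.4608, 0.1415, 0.0486]
ee_rot: [-1.227, -2.892, 0.0]
force: [0.1, -1.4, -0.5]
width: 0.236
gripper_force: 35.0
```

It went into the hole without resistance. Continuing down to the collar.

Emit:
apply_moves(
  motion=[
    {"x": 0,"y": 0,"z": -0.15,"yaw": 0,"hand": -1},
    {"x": 0,"y": 0,"z": -0.3,"yaw": 0,"hand": -1},
    {"x": 0,"y": 0,"z": -0.4,"yaw": 0,"hand": -1},
    {"x": 0,"y": 0,"z": -0.4,"yaw": 0,"hand": -1},
  ],
)

```text
clock: 10.12
position: [0.4605, 0.1413, 0.0448]
ee_rot: [-1.227, -2.891, 0.001]
force: [-4.0, -2.4, 7.4]
width: 0.232
gripper_force: 35.0
```

Emit:
apply_moves(
  motion=[
    {"x": 0,"y": 0,"z": -0.1,"yaw": 0,"hand": -1},
    {"x": 0,"y": 0,"z": -0.2,"yaw": 0,"hand": -1},
    {"x": 0,"y": 0,"z": -0.2,"yaw": 0,"hand": -1},
  ],
)

```text
clock: 10.5
position: [0.4604, 0.1413, 0.0431]
ee_rot: [-1.227, -2.891, 0.0]
force: [-5.6, -3.1, 11.5]
width: 0.232
gripper_force: 35.0
```

The collar drive force is about 11 N. There is a 6 N side load along slot +y, so I'll shift about 0.6 mm that way while driving.

Emit:
apply_moves(
  motion=[
    {"x": -0.04,"y": -0.04,"z": -0.1,"yaw": 0,"hand": -1},
    {"x": -0.04,"y": -0.04,"z": -0.2,"yaw": 0,"hand": -1},
    {"x": -0.04,"y": -0.04,"z": -0.2,"yaw": 0,"hand": -1},
  ],
)

```text
clock: 10.88
position: [0.4604, 0.1413, 0.0412]
ee_rot: [-1.227, -2.892, -0.001]
force: [-5.3, -0.8, 12.0]
width: 0.234
gripper_force: 35.0
```

Emit:
apply_moves(
  motion=[
    {"x": 0,"y": 0,"z": -0.1,"yaw": 0,"hand": -1},
    {"x": 0,"y": 0,"z": -0.15,"yaw": 0,"hand": -1},
    {"x": 0,"y": 0,"z": -0.15,"yaw": 0,"hand": -1},
  ],
)

```text
clock: 11.25
position: [0.4604, 0.1412, 0.0398]
ee_rot: [-1.227, -2.891, -0.001]
force: [-6.0, -1.7, 13.6]
width: 0.233
gripper_force: 35.0
```

Emit:
apply_moves(
  motion=[
    {"x": 0,"y": 0,"z": -0.08,"yaw": 0,"hand": -1},
    {"x": 0,"y": 0,"z": -0.1,"yaw": 0,"hand": -1},
    {"x": 0,"y": 0,"z": -0.1,"yaw": 0,"hand": -1},
  ],
)

```text
clock: 11.62
position: [0.4604, 0.1412, 0.0388]
ee_rot: [-1.227, -2.891, -0.001]
force: [-4.6, -0.1, 14.3]
width: 0.235
gripper_force: 35.0
```

Emit:
apply_moves(
  motion=[
    {"x": 0,"y": 0,"z": -0.05,"yaw": 0,"hand": -1},
    {"x": 0,"y": 0,"z": -0.05,"yaw": 0,"hand": -1},
  ],
)

```text
clock: 11.88
position: [0.4604, 0.1413, 0.0386]
ee_rot: [-1.227, -2.891, -0.001]
force: [-7.7, -2.6, 20.0]
width: 0.232
gripper_force: 35.0
```

The force jumped to 20 N with the head at the cover height (0.0386 − 0.0028 ≈ 0.036), so the head is home. I'll hold, ease off, release and rise.

Emit:
apply_moves(
  motion=[
    {"x": 0,"y": 0,"z": 0,"yaw": 0,"hand": -1},
    {"x": 0,"y": 0,"z": 0.1,"yaw": 0,"hand": -1},
    {"x": 0,"y": 0,"z": 0.1,"yaw": 0,"hand": -0.25},
    {"x": 0,"y": 0,"z": 0.1,"yaw": 0,"hand": -0.25},
    {"x": 0,"y": 0,"z": 0.1,"yaw": 0,"hand": -0.25},
    {"x": 0,"y": 0,"z": 1.5,"yaw": 0,"hand": -0.25},
    {"x": 0,"y": 0,"z": 4,"yaw": 0,"hand": -0.25},
    {"x": 0,"y": 0,"z": 6,"yaw": 0,"hand": -0.6},
    {"x": 0,"y": 0,"z": 6,"yaw": 0,"hand": -1},
    {"x": 0,"y": 0,"z": 6,"yaw": 0,"hand": -1},
  ],
)

```text
clock: 13.12
position: [0.4604, 0.1413, 0.0977]
ee_rot: [1.227, 2.892, 0.0]
force: [-0.4, 0.7, -0.5]
width: 0.094
gripper_force: 0.0
```

```bash
python3 - <<'E'
from h import *
s=observe();m=camera_model("wrist");im=get_image("wrist")
print(s["clock"],s["position"],s["ee_rot"],s["width"],s["force"])
print(proj([s["position"],[.4605,.1413,.052],[.4605,.1413,.036]],m).round(1))
a=im[150:290,200:380];b=get_image("side")[200:260,240:320]
r=lambda i:cv2.resize(i,(395,400),interpolation=cv2.INTER_CUBIC)
cv2.imwrite("pics/c6.png",np.hstack([r(a),r(b)]))
E
```

```text
13.125 [0.4604345  0.14128313 0.09774833] [1.22700557e+00 2.89205121e+00 3.85541768e-04] 0.0942123799934236 [-0.41788366  0.65183379 -0.50149071]
[[278.3 261.3]
 [278.9 230.9]
 [279.  223. ]]
```

View pics/c6.png

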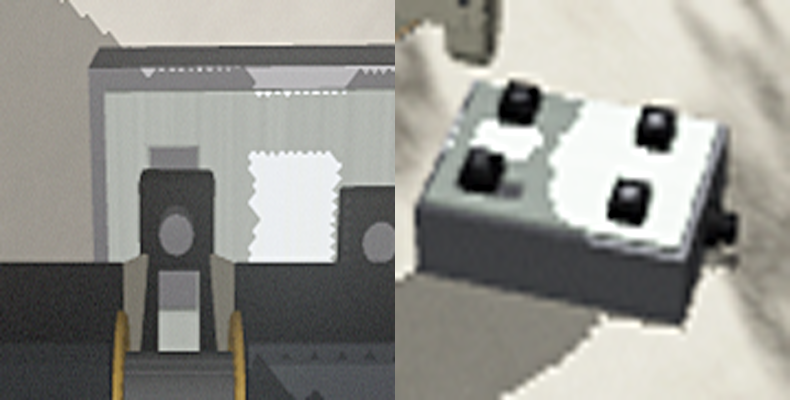

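The rivet stands in the slot with its head down and its pin up, at crop (176,235) near the predicted spot. I'll shut the fingers and descend to the pin.

Emit:
apply_moves(
  motion=[
    {"x": 0,"y": 0,"z": -1,"yaw": 0,"hand": -1},
    {"x": 0,"y": 0,"z": -2.5,"yaw": 0,"hand": -1},
    {"x": 0,"y": 0,"z": -3.8,"yaw": 0,"hand": -1},
    {"x": 0,"y": 0,"z": -4.3,"yaw": 0,"hand": -1},
    {"x": 0,"y": 0,"z": -4.3,"yaw": 0,"hand": -1},
    {"x": 0,"y": 0,"z": -4.3,"yaw": 0,"hand": -1},
  ],
)

```text
clock: 13.98
position: [0.4608, 0.1412, 0.055]
ee_rot: [1.227, 2.892, 0.001]
force: [-0.9, 1.4, -1.2]
width: 0.005
gripper_force: 0.0
```

Emit:
apply_moves(
  motion=[
    {"x": 0,"y": 0,"z": -0.1,"yaw": 0,"hand": -1},
    {"x": 0,"y": 0,"z": -0.2,"yaw": 0,"hand": -1},
    {"x": 0,"y": 0,"z": -0.3,"yaw": 0,"hand": -1},
    {"x": 0,"y": 0,"z": -0.4,"yaw": 0,"hand": -1},
    {"x": 0,"y": 0,"z": -0.4,"yaw": 0,"hand": -1},
  ],
)

```text
clock: 14.6
position: [0.4612, 0.1414, 0.0512]
ee_rot: [1.227, 2.891, 0.002]
force: [-1.8, -0.0, 6.2]
width: 0.006
gripper_force: 3.1
```

Emit:
apply_moves(
  motion=[
    {"x": 0,"y": 0,"z": -0.1,"yaw": 0,"hand": -1},
    {"x": 0,"y": 0,"z": -0.2,"yaw": 0,"hand": -1},
    {"x": 0,"y": 0,"z": -0.3,"yaw": 0,"hand": -1},
    {"x": 0,"y": 0,"z": -0.4,"yaw": 0,"hand": -1},
    {"x": 0,"y": 0,"z": -0.4,"yaw": 0,"hand": -1},
  ],
)

```text
clock: 15.22
position: [0.4611, 0.1414, 0.0472]
ee_rot: [1.227, 2.891, 0.002]
force: [-1.3, 0.5, 7.9]
width: 0.007
gripper_force: 3.4
```

Emit:
apply_moves(
  motion=[
    {"x": 0,"y": 0,"z": -0.08,"yaw": 0,"hand": -1},
    {"x": 0,"y": 0,"z": -0.15,"yaw": 0,"hand": -1},
    {"x": 0,"y": 0,"z": -0.15,"yaw": 0,"hand": -1},
  ],
)

```text
clock: 15.6
position: [0.4611, 0.1414, 0.0457]
ee_rot: [1.227, 2.891, 0.002]
force: [-1.5, -0.4, 8.2]
width: 0.001
gripper_force: 3.8
```

Emit:
apply_moves(
  motion=[
    {"x": 0,"y": 0,"z": -0.06,"yaw": 0,"hand": -1},
    {"x": 0,"y": 0,"z": -0.1,"yaw": 0,"hand": -1},
    {"x": 0,"y": 0,"z": -0.1,"yaw": 0,"hand": -1},
  ],
)

```text
clock: 15.98
position: [0.4611, 0.1414, 0.0453]
ee_rot: [1.227, 2.891, 0.002]
force: [-2.9, -1.3, 17.1]
width: 0.006
gripper_force: 8.6
```

The force jumped to 17 N at z = 0.0453, which is the end stop, so the pin is flush. I'll hold briefly, then retreat and check.

Emit:
apply_moves(
  motion=[
    {"x": 0,"y": 0,"z": 0,"yaw": 0,"hand": -1},
    {"x": 0,"y": 0,"z": -0.02,"yaw": 0,"hand": -1},
    {"x": 0,"y": 0,"z": 0.5,"yaw": 0,"hand": -1},
    {"x": 0,"y": 0,"z": 3,"yaw": 0,"hand": -1},
    {"x": 2,"y": 0,"z": 7,"yaw": 0,"hand": -1},
    {"x": 5,"y": -3,"z": 12,"yaw": 0,"hand": -1},
    {"x": 7,"y": -6,"z": 15,"yaw": 0,"hand": -1},
    {"x": 7,"y": -6,"z": 15,"yaw": 0,"hand": -1},
    {"x": 7,"y": -6,"z": 15,"yaw": 0,"hand": -1},
  ],
)

```text
clock: 17.1
position: [0.5299, 0.0816, 0.1937]
ee_rot: [-1.227, -2.891, 0.0]
force: [-0.5, -0.2, 0.5]
width: 0.005
gripper_force: 0.0
```

```bash
python3 - <<'E'
from h import *
s=observe();m=camera_model("wrist");im=get_image("wrist");print(s["clock"],s["position"],s["force"])
u,v=proj([[.515,.1287,.036]],m)[0].astype(int);print(u,v)
a=im[max(v-80,0):v+80,max(u-80,0):u+80];b=get_image("side")[200:260,240:320]
r=lambda i:cv2.resize(i,(395,400),interpolation=cv2.INTER_CUBIC)
cv2.imwrite("pics/c7.png",np.hstack([r(a),r(b)]))
E
```

```text
17.1 [0.52990222 0.08156018 0.193679  ] [-0.4578037  -0.19827936  0.52334589]
304 143
```

View pics/c7.png

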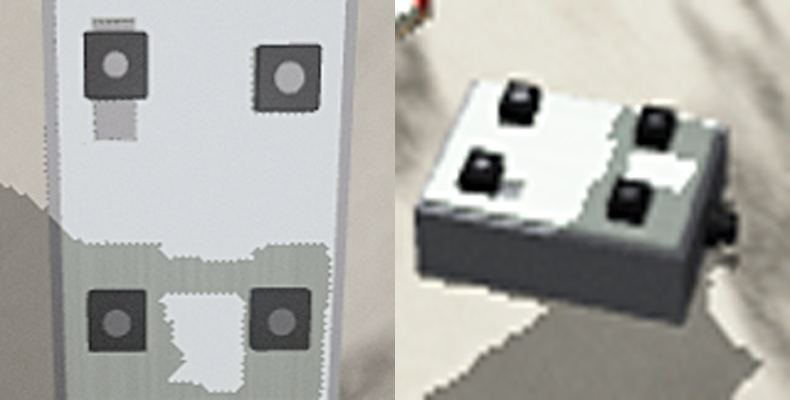

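The fresh rivet at crop (115,65) now looks like the finished ones, with its pin centred and flush and its head on the cover. Handing in.

```bash
python3 -c "
from cell import *
print(sign_off())"
```

```text
the job is handed in; nothing more can be done
None
```

The fresh rivet is home in the cover's slot with its pin pressed flush, the used rivet is still in the block, and the job was handed in at about 17 s; no verdict came back.

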